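# Lay out a gear drive's parts beside their housings for assembly

### The job

Lay out the drive's parts on the bench for assembly: set the flange down hub up, in line with the gearbox's output shaft with about 4 cm clear between the shaft's end and the flange's rim, and put the spacer ring over its hub so that it lies flat on the flange. Stand the larger nut flat on the bench in line with the bearing pedestal's bore, on the robot's side, about 4 cm clear of the pedestal's foot, and lay the key centred on top of the gearbox lid, parallel to the output shaft. Leave the small nut, the oil bottle and the wrench where they are.

Things in the scene. Friction and masses are not known exactly. Their poses are not given: they have to be found in the camera images.
- gearbox: Aluminium gearbox fixed to the bench: block 90 x 90 mm, flat grey lid, top 70 mm above the bench. A 20 mm steel output shaft sticks out level from the face towards the robot, its end 70 mm from the block's centre, axis 36 mm high. Origin: centre of the block's underside; own -x points out along the shaft (within 0.25 rad of straight at the robot), z up.
- pedestal: Green cast bearing pedestal fixed to the bench: foot 38 mm (x) by 140 mm (y), 14 mm high; rounded body 68 mm wide, top 71 mm above the bench; steel insert with a dark 25 mm bore running level along its own x, axis 37 mm high. Origin: centre of the foot's underside; own -x points out of the bore on the robot's side (within 0.25 rad of straight at the robot), z up.
- flange: Loose steel flange, lying hub up on the bench: disc 84 mm in diameter and 10 mm thick, with a round hub 36 mm in diameter rising from its middle to 36 mm above the underside (grip it by the hub). About 0.5 kg. Origin: centre of the underside, z up along the hub.
- spacer: Loose plain dark steel spacer ring lying flat: outside 62 mm, hole 46 mm in diameter, 14 mm high. It drops over the flange's 36 mm hub and rests on the disc. Origin: centre of the underside, z up.
- nut: The larger loose hexagon nut, dark steel, lying flat: 36 mm across flats (41.6 mm across corners), 21 mm high. Origin: centre of the underside, z up; its flats face along its own x axis and every 60 degrees from there.
- key: Loose dark steel key: a plain rectangular bar 70 mm long (its x axis), 16 mm wide (y), 12 mm high, lying flat. Origin: centre of the underside, z up.
- small_nut: The smaller loose hexagon nut, 22 mm across flats, 12 mm high, lying flat beyond the gearbox and pedestal; to be left alone. Origin: centre of the underside.
- oil_bottle: White plastic oil bottle with a black cap, 54 mm in diameter, 130 mm tall, standing on the far left; to be left alone. Origin: centre of the underside.
- wrench: Steel wrench, 190 mm long, lying on the far right; to be left alone. Origin: in the tool, its x axis along it.
Mind the look-alikes: they are no part of the job. What is shaped like the key but blue or red is not meant. Of the things shaped like the flange, the steel one is meant.

How it is judged (in metres and radians):
At the end, for the whole second after the job is handed in: Flange flat, hub up, in line with the shaft, gap 40 mm; spacer flat on its disc round the hub; larger nut flat, in line with the bore, robot's side, gap 40 mm; key flat on the lid, centred, within 0.2 rad of the shaft's direction. Each position within 13 mm; all at rest (x of flange in the frame of gearbox between -0.165 and -0.139 m and y of flange in the frame of gearbox between -0.013 and 0.013 m and angle between each of flange, spacer, nut, key's own z axis and vertical below 0.1 rad and height (world z) of each of flange, nut below 0.006 m and horizontal distance between spacer and flange below 0.008 m and z of spacer in the frame of flange between 0.006 and 0.014 m and x of nut in the frame of pedestal between -0.092 and -0.065 m and y of nut in the frame of pedestal between -0.013 and 0.013 m and x of key in the frame of gearbox between -0.013 and 0.013 m and y of key in the frame of gearbox between -0.013 and 0.013 m and z of key in the frame of gearbox between 0.066 and 0.075 m and angle between the x axis of key and the x axis of gearbox, either way round below 0.2 rad and linear speed of each of flange, spacer, nut, key below 0.01 m/s); the robot touches nothing.
It fails at once if the small nut is disturbed (moved more than 20 mm) (distance of small_nut from where it was at the start of the episode above 0.02 m).
It fails at once if the oil bottle is disturbed (moved more than 20 mm) (distance of oil_bottle from where it was at the start of the episode above 0.02 m).
It fails at once if the wrench is disturbed (moved more than 20 mm) (distance of wrench from where it was at the start of the episode above 0.02 m).
It also fails if it takes over 112 s, if anything falls off the work surface, if the arm or the gripper's body presses on something with over 40 N, if the wrist force passes 120 N, or if a joint passes its speed limit or range.

### The arm

A 6-joint arm with a two-finger parallel gripper is mounted at the origin on the work surface. World frame = base frame: x ahead of the robot, y to its left, z up, the work surface at z = 0. Lengths are in m, angles in degrees, forces in N, time in s.
With the tool pointing down it reaches from about 0.375 to 0.9 m from the base axis. Payload 3.1 kg.
Tool frame: the origin (TCP) lies on the centre line of the jaws, within the pads' length; the fingertips stand 25 mm ahead of it and the grasp point (between the pads) lies 6 mm ahead of it; y points along the fingers, x is the direction in which the jaws open and shut, and the axes are right-handed (so a half turn about y gives the same grasp; the last joint's range is limited). The gripper opens to 87 mm and grips with 3 to 60 N. Pads are 19 mm wide; open, the fingers measure 117 mm over their backs; the gripper's body (75 mm by 190 mm) begins 51 mm behind the grasp point.
Start: joints at [-87.004, 30.224, 82.088, -0, 67.689, -10.227], TCP at [0.143, -0.608, 0.248] pointing down, gripper open.
Joint ranges: [-176.69, 176.69], [-43.24, 126.21], [12.49, 139.97], [-82, 262], [0, 151.66], [-163.58, 163.58]. Speed limits (degrees/s): [159.86, 159.86, 180, 180, 180, 180].

### API

Orientations are given as a 3x3 rotation matrix whose columns are the frame's x, y, z axes.
In Python, from rig import * gives the robot as it stands.
- The arm moves only by the tool play_rows, never from a script. Its argument "commands" is a list of rows, each a list of 2 entries, a list of its own where there are three numbers: the shift along the world's x, y, z in m, then the turn, a rotation vector about the world's x, y, z in rad. A call has 1 to 10 rows; each row is the pose to reach, as a shift and turn from the pose commanded when the call began; what a row does not reach only later rows make up. A row lasts 1/8 s, in which the tool goes at most 62.5 mm and 10.7 degrees, less where a joint would pass 70% of its speed; a pose out of reach is approached as far as the arm can. A call with a gripper value outside its range is refused whole. "gripper" is the finger opening in m, from 0 to 0.087, set as the call begins (left out, the last holds). The fingers move at their own pace and stop on an object; the grip force is fixed at half the most. Time passes only in rows, so rows that repeat a pose let the fingers close. It gives the time, the measured TCP pose, the force and the opening at its end, in the units of the state.
- read_state(): the state, without advancing time (a new reading comes with each control period).
- capture(name): name is "scene" or "side" or "wrist"; returns a dict with "frame" (384x512x3 uint8, red, green, blue), "depth" (384x512 float32, m along the optical axis (not along the pixel's ray), 0 where there is no reading), "mtx" (3x3 intrinsics, pixels), "dist_coeffs" ([k1, k2, p1, p2, k3] as OpenCV has them; the pictures are not rectified), "cam_to_world" (4x4, takes a point from camera to world coordinates); the wrist camera has in their place "hand_eye" (4x4, takes a point from camera to tool coordinates, whose origin is the TCP and whose axes are the tool frame's). Camera axes: x right, y down, z forward; pixel columns grow to the right and rows downward; lengths in m; the calibration is good to about 2 mm. A picture is of the moment at which its call begins: read the wrist's pose just before it.
- hand_in(): hands the job in, once; it reports no verdict.
The state is a dict: "time_s": time; "joint_positions": joint angles; "qvel": joint speeds; "tau": joint torques, N m; "position": TCP position; "tcp_rot": TCP orientation; "force": force on the tool from outside, world axes, zero at the start; "moment": the same for the moment, N m; "opening": opening from 0.0 (shut) to 1.0 (fully open).
Only numpy, scipy, OpenCV 4.12 (cv2) and the standard library are available. Lean on these libraries where they do the work, as an engineer would, in place of code of your own. Each camera call takes 0.05 s, during which the arm holds its last target. There are 200 camera calls.

## Working session

There is one attempt and no reset: what is moved stays moved. The work goes in short steps, Python scripts to look and compute and a tool call to move; the robot and the scene stay as the last step left them, time stands still between calls to the robot, and variables do not carry over. Pictures are saved under pics/ and viewed, about 12 in all and at most 16, crops included, and the job is handed in when it is done.

Besides the shell and the picture viewer there is one more tool, called after "Call:" as name([rows], argument=value, ...), one row to a line, values as JSON. play_rows: Moves the arm, as the interface text tells. Its arguments: {"type":"object","properties":{"commands":{"type":"array"},"gripper":{"type":"number"}},"required":["commands"]}

```bash
mkdir -p pics
cat > h.py <<'E'
from rig import *
import numpy as np, cv2
def cap(n,name):
    s=read_state(); c=capture(n)
    if 'hand_eye' in c:
        T=np.eye(4);T[:3,:3]=np.array(s['tcp_rot']);T[:3,3]=s['position'];c['T']=T@np.array(c['hand_eye'])
    else: c['T']=np.array(c['cam_to_world'])
    cv2.imwrite(f'pics/{name}.png',c['frame'][:,:,::-1]); np.savez(f'{name}.npz',**{k:np.array(v) for k,v in c.items()})
    return c
def load(name): return dict(np.load(f'{name}.npz'))
def plane(c,uv,z):
    uv=np.array(uv,float).reshape(-1,1,2)
    r=cv2.undistortPoints(uv,np.array(c['mtx'],float),np.array(c['dist_coeffs'],float)).reshape(-1,2)
    d=np.c_[r,np.ones(len(r))]@c['T'][:3,:3].T; o=c['T'][:3,3]
    return o+d*((z-o[2])/d[:,2])[:,None]
def cloud(c):
    h,w=c['depth'].shape; v,u=np.mgrid[:h,:w]
    r=cv2.undistortPoints(np.stack([u,v],-1).reshape(-1,1,2).astype(float),np.array(c['mtx'],float),np.array(c['dist_coeffs'],float)).reshape(-1,2)
    P=np.c_[r,np.ones(len(r))]*c['depth'].reshape(-1,1)
    return (P@c['T'][:3,:3].T+c['T'][:3,3]).reshape(h,w,3)
E
python3 - <<'E'
from h import *
a=[cap(n,n+'0') for n in('scene','side','wrist')]
cv2.imwrite('pics/both.png',np.vstack([np.hstack([a[0]['frame'],a[1]['frame']])])[:,:,::-1][:, :][:, :])
for x in a: print(x['T'].round(3).tolist())
print(read_state())
E
```

```text
[[0.694, 0.515, -0.503, 1.061], [0.72, -0.511, 0.47, -0.437], [-0.015, -0.688, -0.725, 0.738], [0.0, 0.0, 0.0, 1.0]]
[[-0.868, -0.275, 0.412, 0.079], [-0.495, 0.519, -0.697, 0.837], [-0.022, -0.81, -0.587, 0.758], [0.0, 0.0, 0.0, 1.0]]
[[0.228, -0.942, -0.246, 0.21], [-0.974, -0.221, -0.056, -0.592], [-0.002, 0.253, -0.968, 0.384], [0.0, 0.0, 0.0, 1.0]]
{'time_s': 0.15, 'joint_positions': array([-8.70028379e+01,  3.02677829e+01,  8.21390293e+01, -2.20561873e-03,
        6.76896044e+01, -1.02271661e+01]), 'qvel': array([-0.0680747 , -0.09353454, -0.17526426, -0.03665453,  0.00227447,
        0.08476438]), 'tau': array([ 7.56536610e-04, -4.40431559e+01, -1.76842922e+01,  6.34027831e-02,
        5.52620937e-02, -9.46239857e-05]), 'position': array([ 0.14297028, -0.60789514,  0.24678786]), 'tcp_rot': array([[ 2.28778391e-01, -1.23551792e-04,  9.73478522e-01],
       [-9.73477110e-01,  1.67862099e-03,  2.28778272e-01],
       [-1.66236744e-03, -9.99998583e-01,  2.63757367e-04]]), 'force': array([ 0.43555771, -0.7854467 , -0.11964876]), 'moment': array([-0.04082788, -0.03359562,  0.00646618]), 'opening': 0.9961408055489751}
```

View pics/scene0.png

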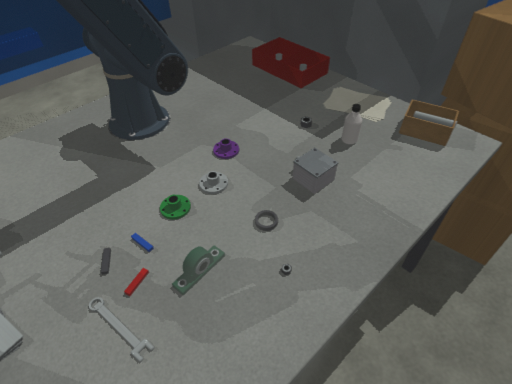

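View pics/side0.png

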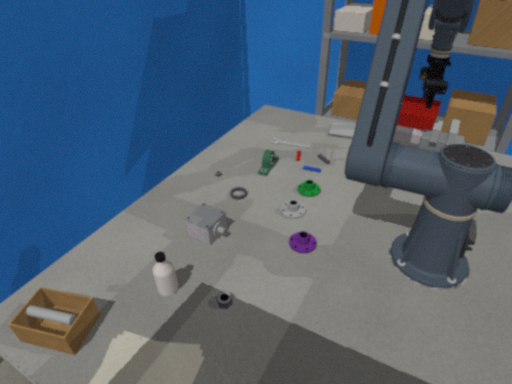

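Candidates in the scene view:
- **Key:** dark (106,260). Look-alikes are blue (142,242) and red (137,282).
- **Flange:** steel (213,182). Look-alikes are green (175,206) and purple (226,148).
- **Nut:** larger (306,121). The small one is at (287,269).
- **Spacer:** (266,220).

Gearbox is at (315,168) and pedestal at (200,268). Next I measure them and take a close crop.

```bash
cat > m.py <<'E'
from h import *
c=load('scene0');P=cloud(c)
s=load('side0');Q=cloud(s)
pts={'key':(106,260),'blue':(142,242),'red':(137,282),'flange':(213,182),'green':(175,206),'purple':(226,148),'nut':(306,121),'small':(287,269),'spacer':(266,220),'gear':(315,162),'ped':(200,268),'bottle':(353,125),'wrench':(118,323)}
for k,(u,v) in pts.items():
    ctr=plane(c,[(u,v)],0.01)[0]
    out=[]
    for R in(P,Q):
        m=(np.hypot(R[...,0]-ctr[0],R[...,1]-ctr[1])<0.085)&(R[...,2]>0.006)&(R[...,2]<.2)
        n,l,st,ce=cv2.connectedComponentsWithStats(m.astype(np.uint8))
        if n<2: continue
        # component nearest to ctr
        best=min(range(1,n),key=lambda i:np.hypot(*(np.median(R[l==i],0)-ctr)[:2])-1e-4*min(st[i,4],200))
        X=R[l==best]; zt=np.percentile(X[:,2],97); T=X[X[:,2]>zt-.006][:,:2].astype(np.float32)
        r=cv2.minAreaRect(T); out.append((len(X),round(float(zt),3),np.round(r[0],3).tolist(),np.round(r[1],3).tolist(),round(r[2],1)))
    print(k,ctr.round(3).tolist(),*out,sep='\n   ')
E
python3 m.py
python3 - <<'E'
from h import *
f=load('scene0')['frame'][:,:,::-1]
g=load('side0')['frame'][:,:,::-1]
a=cv2.resize(f[105:305,80:360],(784,560),interpolation=cv2.INTER_CUBIC)
cv2.imwrite('pics/c1.png',a)
E
```

```text
key
   [0.46, -0.371, 0.01]
   (179, 0.015, [0.459, -0.372], [0.016, 0.07], 56.8)
   (62, 0.018, [0.456, -0.369], [0.018, 0.069], 55.9)
blue
   [0.475, -0.28, 0.01]
   (161, 0.014, [0.473, -0.28], [0.071, 0.016], 7.5)
   (77, 0.018, [0.47, -0.277], [0.069, 0.023], 11.7)
red
   [0.565, -0.349, 0.01]
   (219, 0.014, [0.561, -0.349], [0.017, 0.069], 20.4)
   (41, 0.018, [0.559, -0.346], [0.013, 0.068], 23.6)
flange
   [0.434, -0.016, 0.01]
   (479, 0.038, [0.433, -0.013], [0.032, 0.037], 50.0)
   (353, 0.04, [0.429, -0.014], [0.034, 0.035], 9.2)
green
   [0.434, -0.15, 0.01]
   (565, 0.038, [0.433, -0.149], [0.034, 0.035], 75.2)
   (287, 0.04, [0.431, -0.149], [0.032, 0.035], 22.4)
purple
   [0.343, 0.113, 0.01]
   (373, 0.038, [0.343, 0.112], [0.032, 0.033], 48.5)
   (479, 0.04, [0.341, 0.114], [0.033, 0.034], 23.7)
nut
   [0.428, 0.408, 0.01]
   (100, 0.025, [0.433, 0.4], [0.035, 0.035], 39.7)
   (209, 0.025, [0.429, 0.401], [0.039, 0.038], 18.7)
small
   [0.783, -0.078, 0.01]
   (82, 0.015, [0.781, -0.078], [0.021, 0.021], 37.0)
   (27, 0.019, [0.774, -0.078], [0.02, 0.024], 33.2)
spacer
   [0.644, -0.008, 0.01]
   (214, 0.016, [0.642, -0.007], [0.058, 0.061], 43.6)
   (130, 0.019, [0.637, -0.006], [0.059, 0.058], 22.9)
gear
   [0.588, 0.263, 0.01]
   (435, 0.073, [0.626, 0.216], [0.077, 0.089], 88.1)
   (1, 0.007, [0.579, 0.26], [0.0, 0.0], 0.0)
ped
   [0.637, -0.222, 0.01]
   (1185, 0.071, [0.637, -0.224], [0.03, 0.042], 9.6)
   (319, 0.073, [0.631, -0.224], [0.03, 0.039], 0.1)
bottle
   [0.557, 0.503, 0.01]
   (158, 0.132, [0.59, 0.438], [0.022, 0.02], 36.0)
   (1, 0.007, [0.55, 0.518], [0.0, 0.0], 0.0)
wrench
   [0.622, -0.429, 0.01]
   (577, 0.01, [0.623, -0.431], [0.165, 0.037], 6.4)
   (134, 0.014, [0.621, -0.434], [0.166, 0.041], 5.8)
```

View pics/c1.png

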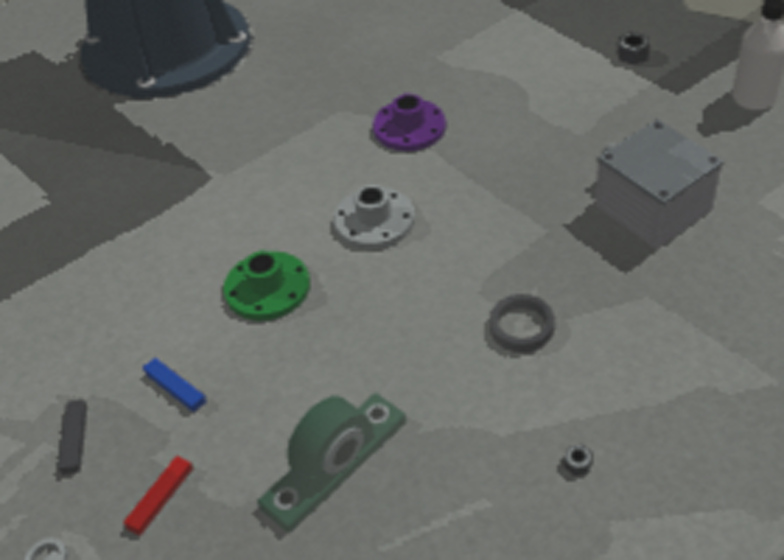

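The crop (of scene pixels 80–360, 105–305) confirms the choice: dark key at crop (72,437), bright steel flange at (373,215), dark ring at (521,323), larger nut at (633,47). Now I measure the gearbox lid, the shaft and the pedestal's foot.

Run:
```python
from h import *
for n in('scene0','side0'):
    c=load(n);R=cloud(c)
    def sel(x,y,z0,z1,r): return R[(np.hypot(R[...,0]-x,R[...,1]-y)<r)&(R[...,2]>z0)&(R[...,2]<z1)]
    X=sel(.625,.22,.064,.08,.09); r=cv2.minAreaRect(X[:,:2].astype(np.float32)); print(n,'lid',len(X),r)
    lid=np.array(r[0])
    S=sel(lid[0]-.055,lid[1],.02,.055,.05); S=S[np.hypot(*(S[:,:2]-lid).T)>.053]
    if len(S): print(' shaft',len(S),np.median(S,0),S.min(0),S.max(0))
    F=sel(.637,-.224,.008,.022,.09); r=cv2.minAreaRect(F[:,:2].astype(np.float32)); print(' foot',len(F),r)
    B=sel(.637,-.224,.008,.08,.09); r=cv2.minAreaRect(B[:,:2].astype(np.float32)); print(' all',len(B),r)
    T=sel(.637,-.224,.060,.08,.09); print(' top',np.median(T,0),cv2.minAreaRect(T[:,:2].astype(np.float32)))
# lid corners by colour in scene, ray-cast
c=load('scene0'); f=c['frame']
g=load('side0')['frame'][:,:,::-1]
cv2.imwrite('pics/c2.png',cv2.resize(g[140:310,180:300],(480,680)[:2] if 0 else (423,600),interpolation=cv2.INTER_CUBIC))
```

```text
scene0 lid 739 ((0.6261801719665527, 0.20755188167095184), (0.09378831088542938, 0.09217643737792969), 86.95820617675781)
 shaft 37 [0.58522796 0.16594058 0.04006432] [0.55684361 0.16283064 0.02013028] [0.5940207  0.21458064 0.05465916]
 foot 524 ((0.6374892592430115, -0.22444528341293335), (0.03963686153292656, 0.13977400958538055), 6.944132328033447)
 all 1154 ((0.6374892592430115, -0.22444528341293335), (0.03963686153292656, 0.13977400958538055), 6.944132328033447)
 top [ 0.63923746 -0.22847787  0.06784938] ((0.6367272734642029, -0.22631004452705383), (0.03097592294216156, 0.05187438800930977), 4.9099225997924805)
side0 lid 639 ((0.6211773753166199, 0.2070852816104889), (0.09206933528184891, 0.09653467684984207), 87.27084350585938)
 shaft 99 [0.57618644 0.21548637 0.04131795] [0.55185799 0.16467215 0.020017  ] [0.5860147  0.25424772 0.0528489 ]
 foot 118 ((0.6317868828773499, -0.22449089586734772), (0.038807421922683716, 0.1400035172700882), 5.654489040374756)
 all 302 ((0.6314117312431335, -0.22449877858161926), (0.038819584995508194, 0.14022240042686462), 5.144256114959717)
 top [ 0.62778369 -0.21424931  0.06932974] ((0.6304383277893066, -0.22255586087703705), (0.030618950724601746, 0.051562923938035965), 0.1202012300491333)
```

View pics/c2.png

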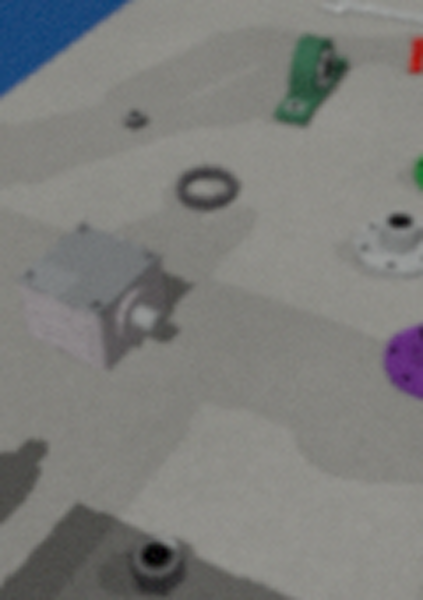

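The shaft points to -x (side crop: shaft end near (145,318)).

| Item | x | y | Yaw |
|---|---|---|---|
| Gearbox | 0.624 | 0.2075 | -3° |
| Pedestal | 0.634 | -0.2245 | +6° |
| Flange goal | 0.472 | 0.2155 | – |
| Nut goal | 0.556 | -0.2325 | – |

Next I move over the flange.

Call:
play_rows([
  [[0.06,0.06,0],[0,0,-0.1]],
  [[0.1,0.11,0],[0,0,-0.23]],
  [[0.14,0.16,0],[0,0,-0.23]],
  [[0.18,0.21,0],[0,0,-0.23]],
  [[0.22,0.26,0],[0,0,-0.23]],
  [[0.25,0.31,0],[0,0,-0.23]],
  [[0.265,0.37,-0.01],[0,0,-0.23]],
  [[0.275,0.43,-0.03],[0,0,-0.23]],
  [[0.285,0.49,-0.04],[0,0,-0.23]],
  [[0.288,0.55,-0.05],[0,0,-0.23]],
], gripper=0.087)

```text
time_s: 1.4
position: [0.4297, -0.0775, 0.2008]
tcp_rot: [[0.0, 0.001, 1.0], [-1.0, -0.0, 0.0], [0.0, -1.0, 0.001]]
force: [0.7, -0.4, 0.3]
opening: 1.0
```

Call:
play_rows([
  [[0,0.044,0],[0,0,0]],
  [[0,0.044,0],[0,0,0]],
  [[0,0.044,0],[0,0,0]],
])

```text
time_s: 1.78
position: [0.4298, -0.0357, 0.2013]
tcp_rot: [[0.001, 0.001, 1.0], [-1.0, -0.001, 0.001], [0.001, -1.0, 0.001]]
force: [0.2, -0.0, 0.2]
opening: 1.0
```

Run:
```python
from h import *
c=cap('wrist','w1'); s=read_state(); print(s['position'],np.array(s['tcp_rot'])[:,0],s['joint_positions'],s['force'])
P=cloud(c); m=(np.hypot(P[...,0]-.431,P[...,1]+.014)<.06)
D=P[m&(P[...,2]>.005)&(P[...,2]<.02)]; H=P[m&(P[...,2]>.03)]
for X in(D,H): print(len(X),np.median(X[:,2]),cv2.minEnclosingCircle(X[:,:2].astype(np.float32)))
```

```text
[ 0.42984045 -0.03618821  0.2013392 ] [ 9.35184540e-05 -9.99999759e-01  6.87981416e-04] [-1.97118045e+01  1.98392143e+01  1.11791611e+02 -2.38224496e-02
  4.83019700e+01  7.02986540e+01] [-0.16259603  0.3888374   0.1707007 ]
4084 0.010201393307847306 ((0.43105459213256836, -0.01283248234540224), 0.0422893650829792)
52713 0.28054409653072204 ((0.4573826193809509, -0.01870521530508995), 0.053715649992227554)
```

View pics/w1.png

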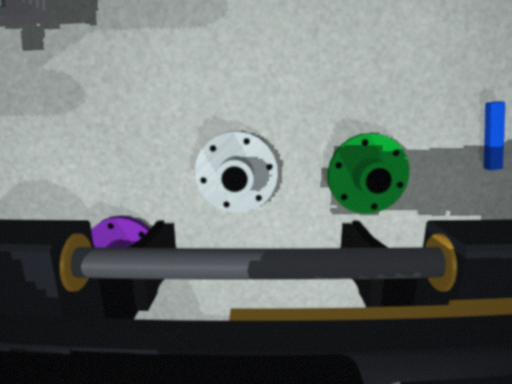

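Wrist view: the steel flange is at (236,172) between green (369,172) and purple (120,235). Measured centre is (0.431,-0.013). Next I grasp its hub.

Call:
play_rows([
  [[0.001,0.023,-0.03],[0,0,0]],
  [[0.001,0.023,-0.08],[0,0,0]],
  [[0.001,0.023,-0.12],[0,0,0]],
  [[0.001,0.023,-0.15],[0,0,0]],
  [[0.001,0.023,-0.163],[0,0,0]],
  [[0.001,0.023,-0.163],[0,0,0]],
  [[0.001,0.023,-0.163],[0,0,0]],
])

```text
time_s: 2.7
position: [0.4309, -0.0128, 0.039]
tcp_rot: [[0.0, 0.002, 1.0], [-1.0, -0.001, 0.0], [0.001, -1.0, 0.002]]
force: [0.1, -0.1, 0.4]
opening: 1.001
```

Call:
play_rows([
  [[0,0,0],[0,0,0]],
  [[0,0,0],[0,0,0]],
  [[0,0,0],[0,0,0]],
  [[0,0,0],[0,0,0]],
  [[0,0,0],[0,0,0]],
  [[0,0,0],[0,0,0]],
], gripper=0.025)

```text
time_s: 3.45
position: [0.4304, -0.0124, 0.0381]
tcp_rot: [[0.001, 0.0, 1.0], [-1.0, -0.0, 0.001], [0.0, -1.0, 0.0]]
force: [0.8, -0.5, -0.1]
opening: 0.403
```

Call:
play_rows([
  [[0,0,0.03],[0,0,0]],
  [[0,0,0.06],[0,0,0]],
  [[0.01,0.05,0.07],[0,0,0]],
  [[0.02,0.1,0.07],[0,0,0]],
  [[0.03,0.15,0.07],[0,0,0]],
  [[0.041,0.2,0.07],[0,0,0]],
  [[0.041,0.228,0.07],[0,0,0]],
  [[0.041,0.228,0.06],[0,0,0]],
  [[0.041,0.228,0.06],[0,0,0]],
])

```text
time_s: 4.58
position: [0.4691, 0.2151, 0.0965]
tcp_rot: [[0.001, -0.005, 1.0], [-1.0, -0.001, 0.001], [0.001, -1.0, -0.005]]
force: [0.1, -0.9, -5.2]
opening: 0.401
```

Call:
play_rows([
  [[0,0,-0.03],[0,0,0]],
  [[0,0,-0.05],[0,0,0]],
  [[0,0,-0.055],[0,0,0]],
  [[0,0,-0.06],[0,0,0]],
  [[0,0,-0.06],[0,0,0]],
  [[0,0,-0.06],[0,0,0]],
])

```text
time_s: 5.32
position: [0.4717, 0.2158, 0.0387]
tcp_rot: [[0.001, 0.001, 1.0], [-1.0, 0.0, 0.001], [-0.0, -1.0, 0.001]]
force: [0.4, 0.4, -5.3]
opening: 0.399
```

Call:
play_rows([
  [[0,0,-0.001],[0,0,0]],
  [[0,0,-0.001],[0,0,0]],
  [[0,0,-0.001],[0,0,0]],
])

```text
time_s: 5.7
position: [0.4717, 0.2159, 0.0381]
tcp_rot: [[0.001, 0.001, 1.0], [-1.0, 0.0, 0.001], [-0.0, -1.0, 0.001]]
force: [-1.3, -1.1, 6.4]
opening: 0.399
```

Call:
play_rows([
  [[0,0,0],[0,0,0]],
  [[0,0,0],[0,0,0]],
  [[0,0,0],[0,0,0]],
  [[0,0,0.03],[0,0,0]],
  [[0,0,0.08],[0,0,0]],
  [[0,0,0.13],[0,0,0]],
  [[0,0,0.18],[0,0,0]],
  [[0,0,0.21],[0,0,0]],
  [[0,0,0.21],[0,0,0]],
  [[0,0,0.21],[0,0,0]],
], gripper=0.087)

```text
time_s: 6.95
position: [0.4704, 0.2156, 0.2462]
tcp_rot: [[0.001, -0.002, 1.0], [-1.0, -0.0, 0.001], [0.0, -1.0, -0.002]]
force: [-0.2, 0.3, -1.1]
opening: 1.001
```

Run:
```python
from h import *
c=cap('wrist','w2'); s=read_state(); print(s['position'],np.array(s['tcp_rot'])[:,0],s['force'])
P=cloud(c)
def near(x,y,r,a,b):return P[(np.hypot(P[...,0]-x,P[...,1]-y)<r)&(P[...,2]>a)&(P[...,2]<b)]
for X in(near(.472,.2155,.06,.005,.016),near(.472,.2155,.06,.03,.045)):
  if len(X): print(len(X),np.median(X[:,2]),cv2.minEnclosingCircle(X[:,:2].astype(np.float32)))
L=near(.624,.2075,.1,.06,.08); print(len(L),cv2.minAreaRect(L[:,:2].astype(np.float32)),L.min(0),L.max(0))
S=near(.56,.21,.03,.03,.055); print('shaft',len(S),np.median(S,0),S.min(0),S.max(0))
```

```text
[0.47014234 0.21554274 0.24572125] [ 7.60314147e-04 -9.99999491e-01  6.63871288e-04] [-0.34788444  0.201345   -0.27315442]
3243 0.010191232893484725 ((0.47261542081832886, 0.216744065284729), 0.04216490685939789)
890 0.036420029025775735 ((0.47256600856781006, 0.2166968584060669), 0.018124442547559738)
5975 ((0.6022814512252808, 0.2092943638563156), (0.052217524498701096, 0.09157571196556091), 0.07497329264879227) [0.57617603 0.16353443 0.06000978] [0.62844412 0.25505765 0.07285073]
shaft 641 [0.56991796 0.21196857 0.04472102] [0.5555149 0.187267  0.0303447] [0.58152901 0.23396607 0.05499568]
```

View pics/w2.png

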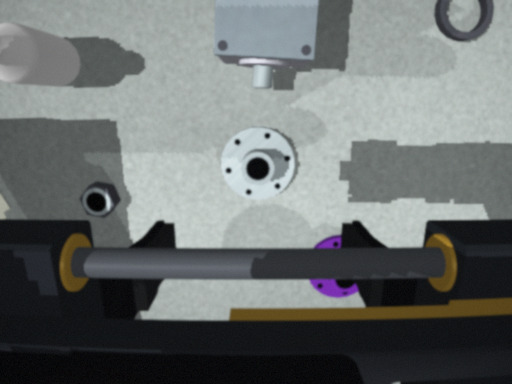

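Wrist view: the flange (258,163) lies flat in line with the shaft (262,75), measured (0.4726, 0.2167). The nut is at (100,200) and the spacer at (464,15). Next is the spacer.

Call:
play_rows([
  [[0.03,-0.05,0],[0,0,0]],
  [[0.06,-0.1,0],[0,0,0]],
  [[0.1,-0.14,-0.02],[0,0,0]],
  [[0.13,-0.18,-0.04],[0,0,0]],
  [[0.165,-0.222,-0.05],[0,0,0]],
  [[0.165,-0.222,-0.05],[0,0,0]],
  [[0.165,-0.222,-0.05],[0,0,0]],
])

```text
time_s: 7.88
position: [0.6348, -0.0059, 0.1952]
tcp_rot: [[0.0, -0.004, 1.0], [-1.0, 0.001, 0.0], [-0.001, -1.0, -0.004]]
force: [0.2, -0.4, -0.3]
opening: 1.001
```

Run:
```python
from h import *
c=load('w2');P=cloud(c)
m=(np.abs(P[...,0]-.59)<.04)&(np.abs(P[...,1]-.21)<.06)&(P[...,2]>.066)&(P[...,2]<.08)
L=P[m]; ys=np.arange(.172,.246,.003)
fr=np.array([[y,L[np.abs(L[:,1]-y)<.0015][:,0].min()] for y in ys]); k=np.polyfit(fr[:,0],fr[:,1],1); r=fr[:,1]-np.polyval(k,fr[:,0]); g=abs(r)<.002; k=np.polyfit(fr[g,0],fr[g,1],1)
print('front edge slope deg (yaw = -atan)',-np.degrees(np.arctan(k[0])),'x at y=.21',np.polyval(k,.21),'y range at x>.6',L[L[:,0]>.6][:,1].min(),L[L[:,0]>.6][:,1].max())
c=cap('wrist','w3'); s=read_state(); print(s['position'],np.array(s['tcp_rot'])[:,0])
P=cloud(c)
X=P[(np.hypot(P[...,0]-.64,P[...,1]+.0065)<.05)&(P[...,2]>.007)&(P[...,2]<.03)]
print(len(X),np.median(X[:,2]),cv2.minEnclosingCircle(X[:,:2].astype(np.float32)))
```

```text
front edge slope deg (yaw = -atan) -2.9698857527158165 x at y=.21 0.5806034319750893 y range at x>.6 0.1635344299860108 0.2547455988270276
[ 0.63472247 -0.0052628   0.19584915] [ 0.00126748 -0.99999865 -0.00104551]
1479 0.013870915742555001 ((0.6415084600448608, -0.005024781450629234), 0.03114643506705761)
```

Call:
play_rows([
  [[0.007,0,-0.05],[0,0,0]],
  [[0.007,0,-0.1],[0,0,0]],
  [[0.007,0,-0.14],[0,0,0]],
  [[0.007,0,-0.16],[0,0,0]],
  [[0.007,0,-0.167],[0,0,0]],
  [[0.007,0,-0.167],[0,0,0]],
  [[0.007,0,-0.167],[0,0,0]],
])

```text
time_s: 8.8
position: [0.6445, -0.0063, 0.0319]
tcp_rot: [[0.001, 0.003, 1.0], [-1.0, -0.001, 0.001], [0.001, -1.0, 0.003]]
force: [0.2, 0.2, -0.6]
opening: 0.996
```

Call:
play_rows([
  [[0,0,0],[0,0,0]],
  [[0,0,0],[0,0,0]],
  [[0,0,0],[0,0,0]],
  [[0,0,0],[0,0,0]],
  [[0,0,0],[0,0,0]],
], gripper=0.05)

```text
time_s: 9.43
position: [0.6433, -0.0063, 0.0304]
tcp_rot: [[0.001, 0.0, 1.0], [-1.0, -0.0, 0.001], [0.0, -1.0, 0.0]]
force: [0.2, 0.2, 2.6]
opening: 0.701
```

Call:
play_rows([
  [[0,0,0.03],[0,0,0]],
  [[0,0,0.06],[0,0,0]],
  [[0,0,0.08],[0,0,0]],
  [[0,0,0.08],[0,0,0]],
  [[0,0,0.08],[0,0,0]],
])

```text
time_s: 10.05
position: [0.6424, -0.006, 0.1092]
tcp_rot: [[0.001, -0.002, 1.0], [-1.0, 0.0, 0.001], [-0.0, -1.0, -0.002]]
force: [0.0, -1.2, -1.5]
opening: 0.701
```

Run:
```python
from h import *
c=cap('wrist','w4'); s=read_state(); print(s['position'],s['opening'])
```

```text
[ 0.64217225 -0.00605986  0.10880068] 0.6969009597236829
```

View pics/w4.png

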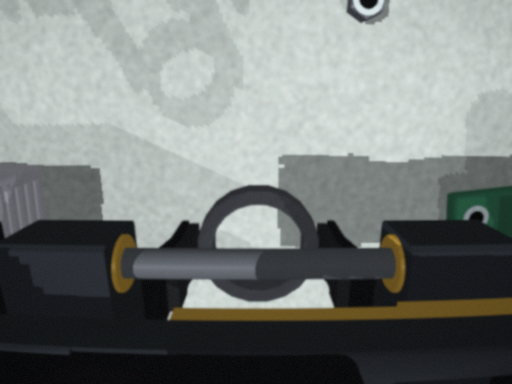

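The ring is held flat between the pads at about (260,243). I check its centre against the TCP.

Run:
```python
from h import *
c=load('w4');P=cloud(c)
m=(np.hypot(P[...,0]-.642,P[...,1]+.006)<.04)&(P[...,2]>.07)&(P[...,2]<.11)
X=P[m&(np.abs(P[...,1]+.006)<.028)];print(len(X),np.percentile(X[:,2],[5,50,95]))
for a,b in((.60,.63),(.63,.65),(.65,.69)):
    Y=X[(X[:,0]>a)&(X[:,0]<b)]; print(a,len(Y),len(Y) and np.percentile(Y[:,2],[10,50,90]))
Y=X[X[:,0]>.65].astype(float)
Y=Y[abs(Y[:,2]-np.median(Y[:,2]))<.004]
from scipy.optimize import least_squares
# outer arc: max x in each y bin
ar=np.array([[Y[abs(Y[:,1]-y)<.001][:,0].max(),y] for y in np.arange(-.024,.012,.002)])
print(least_squares(lambda p:np.hypot(ar[:,0]-p[0],ar[:,1]-p[1])-.031,[.642,-.006]).x, )
print(c['T'][:3,3])
```

```text
4424 [0.08435055 0.09239786 0.09363087]
0.6 1488 [0.08784838 0.09242557 0.0933399 ]
0.63 430 [0.08589607 0.09239833 0.09334982]
0.65 2506 [0.08661128 0.09238724 0.0933507 ]
[ 0.64066666 -0.0052281 ]
[ 0.71149498 -0.00543222  0.24622612]
```

Call:
play_rows([
  [[-0.05,0,0.02],[0,0,0]],
  [[-0.1,0,0.02],[0,0,0]],
  [[-0.15,0.03,0.02],[0,0,0]],
  [[-0.168,0.08,0.01],[0,0,0]],
  [[-0.168,0.13,0.01],[0,0,0]],
  [[-0.168,0.18,0.01],[0,0,0]],
  [[-0.168,0.223,0.01],[0,0,0]],
  [[-0.168,0.223,0],[0,0,0]],
  [[-0.168,0.223,0],[0,0,0]],
])

```text
time_s: 11.22
position: [0.4738, 0.2163, 0.1086]
tcp_rot: [[0.001, -0.004, 1.0], [-1.0, -0.001, 0.001], [0.001, -1.0, -0.004]]
force: [-0.9, -0.7, -1.6]
opening: 0.702
```

Run:
```python
from h import *
c=cap('wrist','w5'); s=read_state(); print(s['position'],s['opening'],s['qvel'].round(2))
```

```text
[0.47424135 0.21589235 0.10905991] 0.7015927421824686 [-0.92 -0.81 -0.25  0.08  0.    0.18]
```

View pics/w5.png

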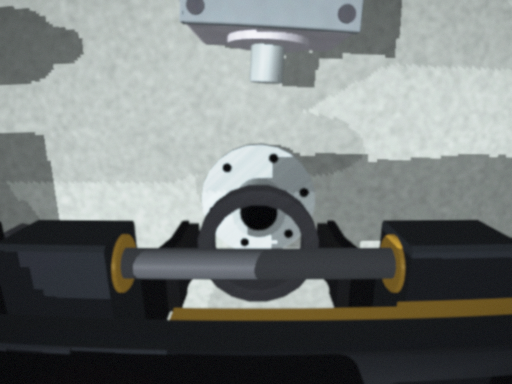

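The ring is flat and lined up with the flange hub (259,216), so I lower it.

Call:
play_rows([
  [[0,0,-0.02],[0,0,0]],
  [[0,0,-0.035],[0,0,0]],
  [[0,0,-0.045],[0,0,0]],
  [[0,0,-0.055],[0,0,0]],
  [[0,0,-0.062],[0,0,0]],
  [[0,0,-0.066],[0,0,0]],
  [[0,0,-0.068],[0,0,0]],
  [[0,0,-0.068],[0,0,0]],
  [[0,0,-0.068],[0,0,0]],
])

```text
time_s: 12.4
position: [0.4754, 0.2169, 0.0424]
tcp_rot: [[0.001, 0.0, 1.0], [-1.0, 0.0, 0.001], [-0.0, -1.0, 0.0]]
force: [-1.4, 0.1, -1.4]
opening: 0.7
```

Call:
play_rows([
  [[-0.001,-0.001,-0.001],[0,0,0]],
  [[-0.001,-0.001,-0.002],[0,0,0]],
  [[-0.001,-0.001,-0.002],[0,0,0]],
  [[-0.001,-0.001,-0.002],[0,0,0]],
])

```text
time_s: 12.9
position: [0.4741, 0.2157, 0.0404]
tcp_rot: [[0.001, -0.0, 1.0], [-1.0, -0.0, 0.001], [0.0, -1.0, -0.0]]
force: [-0.7, -0.6, 2.1]
opening: 0.697
```

Call:
play_rows([
  [[0,0,0],[0,0,0]],
  [[0,0,0],[0,0,0]],
  [[0,0,0],[0,0,0]],
  [[0,0,0.03],[0,0,0]],
  [[0,0,0.08],[0,0,0]],
  [[0,0.03,0.13],[0,0,0]],
  [[-0.03,0.08,0.18],[0,0,0]],
  [[-0.055,0.12,0.18],[0,0,0]],
  [[-0.055,0.12,0.18],[0,0,0]],
  [[-0.055,0.12,0.18],[0,0,0]],
], gripper=0.08)

```text
time_s: 14.15
position: [0.4189, 0.3356, 0.2199]
tcp_rot: [[0.002, -0.0, 1.0], [-1.0, -0.001, 0.002], [0.001, -1.0, -0.0]]
force: [0.3, -0.4, 0.2]
opening: 0.919
```

Run:
```python
from h import *
c=cap('wrist','w6'); s=read_state(); print(s['position'],np.array(s['tcp_rot'])[:,0],s['joint_positions'])
P=cloud(c)
def near(x,y,r,a,b):return P[(np.hypot(P[...,0]-x,P[...,1]-y)<r)&(P[...,2]>a)&(P[...,2]<b)]
for X in(near(.473,.216,.05,.019,.029),near(.473,.216,.05,.032,.045),near(.473,.216,.06,.006,.014)):
  if len(X): print(len(X),np.median(X[:,2]),cv2.minEnclosingCircle(X[:,:2].astype(np.float32)))
N=near(.431,.401,.04,.015,.03).astype(np.float32); print(len(N),np.median(N[:,2]),cv2.minEnclosingCircle(N[:,:2])); h=cv2.convexHull(N[:,:2])
a=cv2.approxPolyDP(h,.004,True)[:,0]; print(a.round(4).tolist()); 
for t in range(0,60,5):
  d=np.array([np.cos(np.radians(t)),np.sin(np.radians(t))]); w=[np.ptp(h[:,0]@np.array([np.cos(q),np.sin(q)])) for q in np.radians([t,t+60,t+120])]; print(t,np.round(w,4))
```

```text
[0.41931195 0.33508112 0.21964285] [ 5.25040839e-04 -9.99999457e-01  8.99648257e-04] [ 2.67092887e+01  2.55808653e+01  9.64457136e+01 -3.32511791e-02
  5.80320916e+01  1.16696843e+02]
1468 0.023751663228753578 ((0.4722520112991333, 0.21669764816761017), 0.031233420595526695)
1111 0.0363012272960731 ((0.4727921783924103, 0.21653848886489868), 0.01831573247909546)
2318 0.010101331123165469 ((0.47295698523521423, 0.21679472923278809), 0.04234301671385765)Traceback (most recent call last):
  File "<stdin>", line 7, in <module>
cv2.error: OpenCV(4.12.0) /io/opencv/modules/imgproc/src/shapedescr.cpp:201: error: (-215:Assertion failed) count >= 0 && (depth == CV_32F || depth == CV_32S) in function 'minEnclosingCircle'
```

View pics/w6.png

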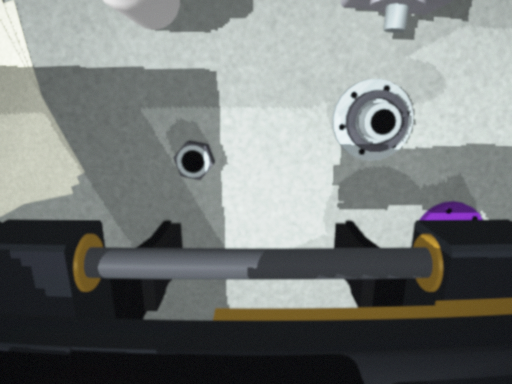

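The spacer is around the hub (381,120), 0.6 mm off centre with its top at z=0.024, so it is flat. The nut is at (194,160); I measure it from the same picture.

Run:
```python
from h import *
c=load('w6');P=cloud(c)
X=P[(np.hypot(P[...,0]-.431,P[...,1]-.401)<.04)&(P[...,2]>.016)&(P[...,2]<.03)]
N=np.ascontiguousarray(X[:,:2]).astype(np.float32);print(len(N),np.median(X[:,2]),cv2.minEnclosingCircle(N)); h=cv2.convexHull(N)[:,0]
for t in range(0,60,4):
  D=[np.array([np.cos(q),np.sin(q)]) for q in np.radians([t,t+60,t+120])]
  w=[np.ptp(h@d) for d in D]; print(t,np.round(w,4),round(sum(w),4))
```

```text
1066 0.02166107409648202 ((0.4313565790653229, 0.40262603759765625), 0.02053551748394966)
0 [0.0392 0.0382 0.0385] 0.1159
4 [0.0399 0.039  0.0393] 0.1182
8 [0.0404 0.0397 0.0399] 0.12
12 [0.0407 0.0402 0.0403] 0.1212
16 [0.0409 0.0405 0.0405] 0.1218
20 [0.0408 0.0406 0.0405] 0.1219
24 [0.0405 0.0405 0.0404] 0.1214
28 [0.0401 0.0402 0.0401] 0.1203
32 [0.0394 0.0397 0.0396] 0.1187
36 [0.0385 0.039  0.0389] 0.1165
40 [0.0375 0.0381 0.0381] 0.1137
44 [0.0364 0.0371 0.0371] 0.1107
48 [0.0357 0.036  0.0363] 0.108
52 [0.0362 0.0364 0.0372] 0.1098
56 [0.0373 0.0376 0.0383] 0.1131
```

Call:
play_rows([
  [[0.006,0.04,0],[0,0,0.16]],
  [[0.012,0.0675,-0.02],[0,0,0.323]],
  [[0.012,0.0675,-0.07],[0,0,0.323]],
  [[0.012,0.0675,-0.12],[0,0,0.323]],
  [[0.012,0.0675,-0.16],[0,0,0.323]],
  [[0.012,0.0675,-0.18],[0,0,0.323]],
  [[0.012,0.0675,-0.188],[0,0,0.323]],
  [[0.012,0.0675,-0.189],[0,0,0.323]],
  [[0.012,0.0675,-0.189],[0,0,0.323]],
])

```text
time_s: 15.32
position: [0.4321, 0.4033, 0.032]
tcp_rot: [[0.318, 0.001, 0.948], [-0.948, 0.001, 0.318], [-0.0, -1.0, 0.002]]
force: [0.2, -0.3, 0.4]
opening: 0.923
```

Call:
play_rows([
  [[0,0,0],[0,0,0]],
  [[0,0,0],[0,0,0]],
  [[0,0,0],[0,0,0]],
  [[0,0,0],[0,0,0]],
  [[0,0,0],[0,0,0]],
  [[0,0,0],[0,0,0]],
], gripper=0.028)

```text
time_s: 16.08
position: [0.4312, 0.4032, 0.0312]
tcp_rot: [[0.318, -0.0, 0.948], [-0.948, -0.0, 0.318], [0.0, -1.0, -0.0]]
force: [0.2, -0.5, 0.2]
opening: 0.41
```

Call:
play_rows([
  [[0,0,0.04],[0,0,0]],
  [[0,0,0.09],[0,0,0]],
  [[0,0,0.12],[0,0,0]],
  [[0,0,0.12],[0,0,0]],
])

```text
time_s: 16.58
position: [0.4326, 0.4043, 0.1536]
tcp_rot: [[0.318, 0.005, 0.948], [-0.948, 0.003, 0.318], [-0.001, -1.0, 0.006]]
force: [-0.1, -0.3, -1.0]
opening: 0.411
```

Call:
play_rows([
  [[0.01,-0.055,0],[0,0,0]],
  [[0.02,-0.115,0],[0,0,-0.1]],
  [[0.03,-0.175,0],[0,0,-0.218]],
  [[0.04,-0.235,0],[0,0,-0.218]],
  [[0.05,-0.295,0],[0,0,-0.218]],
  [[0.06,-0.355,0],[0,0,-0.218]],
  [[0.07,-0.415,0],[0,0,-0.218]],
  [[0.08,-0.47,0],[0,0,-0.218]],
  [[0.08,-0.52,0],[0,0,-0.218]],
  [[0.08,-0.55,0],[0,0,-0.218]],
])

```text
time_s: 17.82
position: [0.5104, -0.149, 0.1494]
tcp_rot: [[0.103, -0.002, 0.995], [-0.995, 0.001, 0.103], [-0.001, -1.0, -0.002]]
force: [-0.1, 0.8, -0.9]
opening: 0.411
```

Call:
play_rows([
  [[0,-0.05,0.03],[0,0,0]],
  [[0,-0.086,0.07],[0,0,0]],
  [[0,-0.086,0.07],[0,0,0]],
  [[0,-0.086,0.07],[0,0,0]],
])

```text
time_s: 18.32
position: [0.5098, -0.2315, 0.2193]
tcp_rot: [[0.105, -0.004, 0.994], [-0.994, 0.003, 0.105], [-0.003, -1.0, -0.003]]
force: [-0.2, 0.1, -1.5]
opening: 0.414
```

Run:
```python
from h import *
c=cap('wrist','w7'); s=read_state(); print(s['position'],np.array(s['tcp_rot'])[:,0],s['opening'])
P=cloud(c)
m=(np.hypot(P[...,0]-.636,P[...,1]+.2245)<.085)&(P[...,2]>.008)
F=P[m&(P[...,2]<.018)]
for X in(F,P[m&(P[...,2]<.08)]):
  print(len(X),cv2.minAreaRect(np.ascontiguousarray(X[:,:2]).astype(np.float32)))
```

```text
[ 0.50964037 -0.23082125  0.21895372] [ 0.10605335 -0.99435209 -0.00407487] 0.41139705298999885
3066 ((0.6353864073753357, -0.22407610714435577), (0.03844328224658966, 0.1407586634159088), 6.034185409545898)
6549 ((0.6353864073753357, -0.22407610714435577), (0.03844328224658966, 0.1407586634159088), 6.034185409545898)
```

View pics/w7.png

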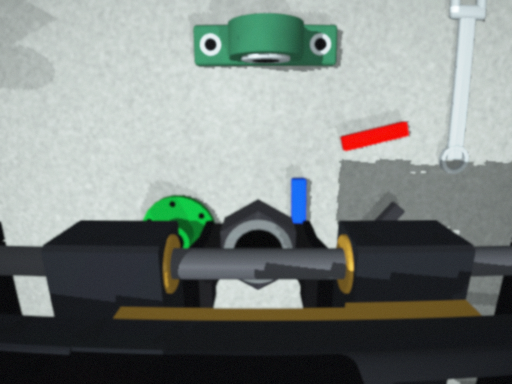

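Wrist view: pedestal (266,40) at (0.6354,-0.2241), yaw 6.0°, with the nut held squarely at (258,240). I place the nut.

Call:
play_rows([
  [[0.03,-0.001,-0.03],[0,0,0]],
  [[0.047,-0.001,-0.08],[0,0,0]],
  [[0.047,-0.001,-0.13],[0,0,0]],
  [[0.047,-0.001,-0.165],[0,0,0]],
  [[0.047,-0.001,-0.18],[0,0,0]],
  [[0.047,-0.001,-0.185],[0,0,0]],
  [[0.047,-0.001,-0.187],[0,0,0]],
  [[0.047,-0.001,-0.187],[0,0,0]],
  [[0.047,-0.001,-0.187],[0,0,0]],
])

```text
time_s: 19.5
position: [0.5588, -0.2341, 0.0354]
tcp_rot: [[0.105, 0.002, 0.994], [-0.994, -0.001, 0.105], [0.001, -1.0, 0.002]]
force: [0.4, 0.1, -1.2]
opening: 0.411
```

Call:
play_rows([
  [[-0.001,0.001,-0.002],[0,0,0]],
  [[-0.001,0.001,-0.003],[0,0,0]],
  [[-0.001,0.001,-0.003],[0,0,0]],
  [[-0.001,0.001,-0.003],[0,0,0]],
])

```text
time_s: 20.0
position: [0.5571, -0.2326, 0.0312]
tcp_rot: [[0.106, -0.0, 0.994], [-0.994, 0.0, 0.106], [-0.0, -1.0, -0.0]]
force: [-0.3, 0.1, 0.0]
opening: 0.411
```

Call:
play_rows([
  [[0,0,0],[0,0,0]],
  [[0,0,0],[0,0,0]],
  [[0,0,0],[0,0,0]],
  [[0,0,0.03],[0,0,0]],
  [[0,0,0.08],[0,0,0]],
  [[0,0,0.13],[0,0,0]],
  [[-0.03,-0.03,0.17],[0,0,-0.15]],
  [[-0.06,-0.06,0.18],[0,0,-0.32]],
  [[-0.09,-0.1,0.18],[0,0,-0.5]],
  [[-0.11,-0.13,0.18],[0,0,-0.66]],
], gripper=0.06)

```text
time_s: 21.25
position: [0.446, -0.3641, 0.2117]
tcp_rot: [[-0.532, 0.0, 0.847], [-0.847, -0.001, -0.532], [0.001, -1.0, 0.001]]
force: [-0.5, 0.3, -0.7]
opening: 0.689
```

Call:
play_rows([
  [[0,0,0],[0,0,-0.03]],
  [[0,0,0],[0,0,-0.03]],
  [[0,0,0],[0,0,-0.03]],
])

```text
time_s: 21.62
position: [0.4477, -0.3616, 0.2111]
tcp_rot: [[-0.55, -0.0, 0.835], [-0.835, 0.001, -0.55], [-0.0, -1.0, -0.001]]
force: [-0.6, -1.0, 0.0]
opening: 0.685
```

Run:
```python
from h import *
c=cap('wrist','w8'); s=read_state(); x=np.array(s['tcp_rot'])[:,0]; print(s['position'],np.degrees(np.arctan2(x[1],x[0])),s['opening'],s['joint_positions'])
P=cloud(c)
m=(np.hypot(P[...,0]-.459,P[...,1]+.371)<.05)&(P[...,2]>.006)&(P[...,2]<.03)
X=P[m]; print(len(X),np.median(X[:,2]),cv2.minAreaRect(np.ascontiguousarray(X[:,:2]).astype(np.float32)))
m=(np.hypot(P[...,0]-.5573,P[...,1]+.2323)<.03)&(P[...,2]>.015)
X=P[m&(P[...,2]<.05)]; 
if len(X):print('nut',len(X),np.median(X[:,2]),cv2.minEnclosingCircle(np.ascontiguousarray(X[:,:2]).astype(np.float32)))
```

```text
[ 0.44781381 -0.36156706  0.21109142] -123.3401380896034 0.6909040018767214 [-5.00428990e+01  2.90010246e+01  9.14586704e+01  1.35817778e-02
  5.95675975e+01  7.32903530e+01]
1024 0.012049613857755825 ((0.4570716917514801, -0.37060415744781494), (0.01516388077288866, 0.06947894394397736), 57.07359313964844)
nut 1139 0.021477879997843008 ((0.5573980212211609, -0.23260071873664856), 0.021125182509422302)
```

View pics/w8.png

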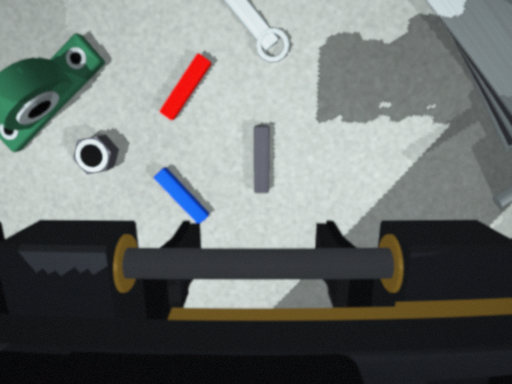

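Wrist view: the nut (95,154) is standing at (0.5574,-0.2326), on target. The dark key is at (262,158), centre (0.4571,-0.3706). I grasp it.

Call:
play_rows([
  [[0.009,-0.009,-0.03],[0,0,0.007]],
  [[0.009,-0.009,-0.08],[0,0,0.007]],
  [[0.009,-0.009,-0.13],[0,0,0.007]],
  [[0.009,-0.009,-0.165],[0,0,0.007]],
  [[0.009,-0.009,-0.178],[0,0,0.007]],
  [[0.009,-0.009,-0.183],[0,0,0.007]],
  [[0.009,-0.009,-0.183],[0,0,0.007]],
  [[0.009,-0.009,-0.183],[0,0,0.007]],
], gripper=0.04)

```text
time_s: 22.68
position: [0.457, -0.3724, 0.0296]
tcp_rot: [[-0.546, 0.002, 0.838], [-0.838, -0.002, -0.546], [0.001, -1.0, 0.003]]
force: [0.3, 0.4, 0.5]
opening: 0.461
```

Call:
play_rows([
  [[0,0,0],[0,0,0]],
  [[0,0,0],[0,0,0]],
  [[0,0,0],[0,0,0]],
  [[0,0,0],[0,0,0]],
  [[0,0,0],[0,0,0]],
], gripper=0.008)

```text
time_s: 23.3
position: [0.4562, -0.3718, 0.0284]
tcp_rot: [[-0.546, 0.0, 0.838], [-0.838, -0.0, -0.546], [0.0, -1.0, 0.0]]
force: [-1.1, 0.0, 3.3]
opening: 0.177
```

Call:
play_rows([
  [[0,0,0.04],[0,0,0]],
  [[0,0,0.09],[0,0,0]],
  [[0,0,0.14],[0,0,0]],
  [[0,0,0.16],[0,0,0]],
  [[0,0,0.16],[0,0,0]],
])

```text
time_s: 23.92
position: [0.4569, -0.3724, 0.1898]
tcp_rot: [[-0.546, 0.003, 0.838], [-0.838, -0.003, -0.546], [0.001, -1.0, 0.004]]
force: [-0.1, 0.5, -1.1]
opening: 0.18
```

Call:
play_rows([
  [[0.015,0.05,0],[0,0,0]],
  [[0.03,0.11,0],[0,0,0.15]],
  [[0.045,0.17,0],[0,0,0.3]],
  [[0.06,0.23,0],[0,0,0.45]],
  [[0.08,0.29,0],[0,0,0.525]],
  [[0.1,0.345,0],[0,0,0.525]],
  [[0.12,0.4,0],[0,0,0.525]],
  [[0.135,0.45,0],[0,0,0.525]],
  [[0.15,0.5,0],[0,0,0.525]],
  [[0.16,0.54,0],[0,0,0.525]],
])

```text
time_s: 25.18
position: [0.6154, 0.1703, 0.1856]
tcp_rot: [[-0.051, -0.004, 0.999], [-0.999, -0.0, -0.051], [0.0, -1.0, -0.004]]
force: [0.5, -0.3, -1.1]
opening: 0.176
```

Call:
play_rows([
  [[0,0.03,0],[0,0,0]],
  [[0,0.04,0],[0,0,0]],
  [[0,0.04,0],[0,0,0]],
  [[0,0.04,0],[0,0,0]],
])

```text
time_s: 25.68
position: [0.616, 0.2069, 0.1876]
tcp_rot: [[-0.053, -0.001, 0.999], [-0.999, -0.001, -0.053], [0.001, -1.0, -0.001]]
force: [0.9, -0.5, -1.5]
opening: 0.18
```

Run:
```python
from h import *
c=cap('wrist','w9'); s=read_state(); x=np.array(s['tcp_rot'])[:,0]; print(s['position'],np.degrees(np.arctan2(x[1],x[0])),s['opening'])
P=cloud(c)
L=P[(np.hypot(P[...,0]-.625,P[...,1]-.208)<.085)&(P[...,2]>.067)&(P[...,2]<.078)]
print(len(L),cv2.minAreaRect(np.ascontiguousarray(L[:,:2]).astype(np.float32)))
K=P[(np.hypot(P[...,0]-s['position'][0],P[...,1]-s['position'][1])<.05)&(P[...,2]>.15)&(P[...,2]<.185)&(abs(P[...,1]-s['position'][1])<.012)]
print(len(K),np.percentile(K[:,2],[5,50,95]),K.min(0),K.max(0))
f=c['frame'][:,:,::-1]; cv2.imwrite('pics/w9.png',f)
```

```text
[0.61620119 0.20682204 0.18788544] -93.08254118756751 0.17621063564282152
9793 ((0.6255146265029907, 0.20898118615150452), (0.09030421823263168, 0.08982954919338226), 87.01759338378906)
3511 [0.16844843 0.17116224 0.17489492] [0.58152237 0.19483221 0.15996881] [0.6519657  0.21876091 0.1849982 ]
```

View pics/w9.png

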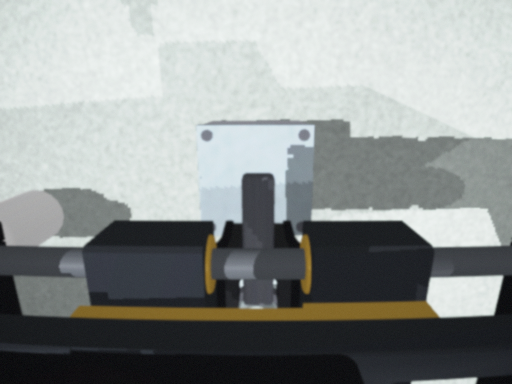

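The key is held square over the lid (258,190), and the lid centre is (0.6255,0.209). I lower it.

Call:
play_rows([
  [[0.009,0.0015,-0.03],[0,0,0]],
  [[0.009,0.0015,-0.055],[0,0,0]],
  [[0.009,0.0015,-0.07],[0,0,0]],
  [[0.009,0.0015,-0.08],[0,0,0]],
  [[0.009,0.0015,-0.084],[0,0,0]],
  [[0.009,0.0015,-0.086],[0,0,0]],
  [[0.009,0.0015,-0.086],[0,0,0]],
  [[0.009,0.0015,-0.086],[0,0,0]],
])

```text
time_s: 26.72
position: [0.6256, 0.21, 0.1028]
tcp_rot: [[-0.052, 0.001, 0.999], [-0.999, 0.0, -0.052], [-0.0, -1.0, 0.001]]
force: [-0.4, -0.5, -0.5]
opening: 0.177
```

Call:
play_rows([
  [[0,-0.001,-0.001],[0,0,0]],
  [[0,-0.001,-0.002],[0,0,0]],
  [[0,-0.001,-0.003],[0,0,0]],
  [[0,-0.001,-0.003],[0,0,0]],
  [[0,-0.001,-0.003],[0,0,0]],
])

```text
time_s: 27.35
position: [0.6252, 0.2088, 0.0992]
tcp_rot: [[-0.052, -0.0, 0.999], [-0.999, 0.0, -0.052], [-0.0, -1.0, -0.0]]
force: [0.4, 0.5, -1.0]
opening: 0.179
```

Call:
play_rows([
  [[0,0,-0.001],[0,0,0]],
  [[0,0,-0.001],[0,0,0]],
  [[0,0,-0.001],[0,0,0]],
])

```text
time_s: 27.72
position: [0.6254, 0.2088, 0.0984]
tcp_rot: [[-0.052, 0.0, 0.999], [-0.999, 0.0, -0.052], [-0.0, -1.0, 0.0]]
force: [-0.3, -0.9, 1.6]
opening: 0.176
```

Call:
play_rows([
  [[0,0,0],[0,0,0]],
  [[0,0,0],[0,0,0]],
  [[0,0,0],[0,0,0]],
  [[0,0,0.03],[0,0,0]],
  [[0,0,0.08],[0,0,0]],
  [[0,0,0.13],[0,0,0]],
  [[-0.04,0,0.17],[0,0,0]],
  [[-0.08,0,0.18],[0,0,0]],
  [[-0.1,0,0.18],[0,0,0]],
  [[-0.1,0,0.18],[0,0,0]],
], gripper=0.05)

```text
time_s: 28.98
position: [0.5239, 0.2089, 0.2786]
tcp_rot: [[-0.051, -0.0, 0.999], [-0.999, -0.0, -0.051], [0.0, -1.0, -0.0]]
force: [1.0, -0.1, 0.1]
opening: 0.574
```

Call:
play_rows([
  [[0,0,0],[0,0,0]],
  [[0,0,0],[0,0,0]],
])

```text
time_s: 29.22
position: [0.5264, 0.2087, 0.2778]
tcp_rot: [[-0.053, 0.0, 0.999], [-0.999, -0.0, -0.053], [-0.0, -1.0, 0.0]]
force: [0.7, 0.5, 0.4]
opening: 0.575
```

Run:
```python
from h import *
c=cap('wrist','w10'); s=read_state(); print(s['position'],s['force'],s['time_s'])
P=cloud(c)
def near(x,y,r,a,b):
    X=P[(np.hypot(P[...,0]-x,P[...,1]-y)<r)&(P[...,2]>a)&(P[...,2]<b)]; return X,np.ascontiguousarray(X[:,:2]).astype(np.float32)
X,N=near(.6255,.2085,.05,.0775,.09); print('key',len(X),np.median(X[:,2]),cv2.minAreaRect(N))
X,N=near(.6255,.2085,.085,.066,.0755); print('lid',len(X),cv2.minAreaRect(N))
for a,b in((.019,.029),(.032,.045),(.006,.014)):
    X,N=near(.473,.2165,.06,a,b); print(a,len(X)); 
    if len(X): print(np.median(X[:,2]),cv2.minEnclosingCircle(N))
c=cap('scene','s2')
cv2.imwrite('pics/s2.png',cv2.resize(c['frame'][90:350,70:390],(800,650))[:600,:,::-1])
P=cloud(c)
for k,x,y,z in(('small',.781,-.078,.008),('nut',.5574,-.2326,.015)):
    X,N=near(x,y,.04,z,.03); print(k,np.median(N,0))
X,N=near(.59,.438,.05,.11,.15); print('bottle',cv2.minAreaRect(N)); X,N=near(.622,-.43,.085,.006,.03); print('wrench',cv2.minAreaRect(N))
```

```text
[0.52621133 0.20867684 0.27774148] [-0.64976189 -0.52114902  0.09834275] 29.275
key 1285 0.08185373317523392 ((0.6263110637664795, 0.20957176387310028), (0.01570887491106987, 0.07057537883520126), 86.86685943603516)
lid 7190 ((0.6255013942718506, 0.20874479413032532), (0.09065093845129013, 0.08934547752141953), 86.91920471191406)
0.019 935
0.02390874725338743 ((0.47221267223358154, 0.2165219634771347), 0.031124232336878777)
0.032 686
0.03640510862797641 ((0.47263744473457336, 0.21687033772468567), 0.01813467964529991)
0.006 1520
0.010193631593009705 ((0.4724670350551605, 0.216617614030838), 0.04217115789651871)
small [ 0.7809762  -0.07880263]
nut [ 0.5609859  -0.23317389]
bottle ((0.5902871489524841, 0.4368920922279358), (0.023857850581407547, 0.025532174855470657), 50.68981170654297)
wrench ((0.6188336610794067, -0.40283119678497314), (0.16831253468990326, 0.09341645240783691), 6.201799392700195)
```

View pics/w10.png

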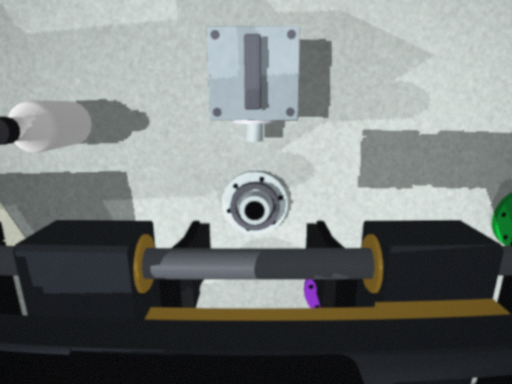

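View pics/s2.png

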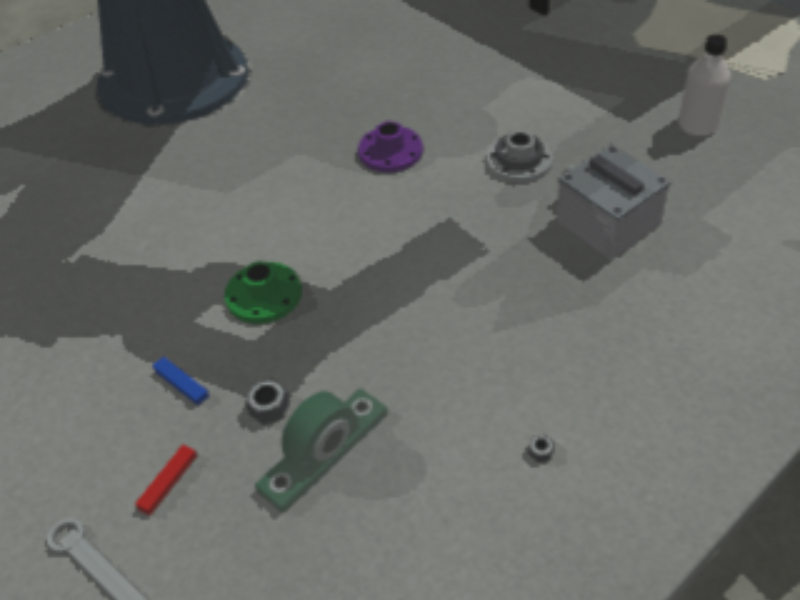

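Both views show everything in place: key centred on the lid, ring around the hub, nut in front of the pedestal bore. The small nut, bottle and wrench have not moved. I hand in.

```bash
python3 -c "
from rig import *
print(hand_in())"
```

```text
the job is handed in; nothing more can be done
None
```

All four parts are laid out as asked and the job is handed in, at about 29 s on the robot's clock. `hand_in()` gives no verdict, so the figures below are my own camera checks:

| Part | Last measured position | Against the target |
|---|---|---|
| Flange | hub up, gearbox frame x ≈ -0.153, y ≈ +0.001 m | about 1 mm off in x and y |
| Spacer | flat on the disc, top at z = 0.024 m | about 0.6 mm from the hub's centre |
| Nut | (0.5574, -0.2326), top at z = 0.0215 m | well under 1 mm from the intended spot |
| Key | flat on the lid, top at z = 0.082 m, parallel to the shaft within 0.1° | about 1 mm off the lid's centre |

- **Nut reading:** the final scene-camera check put the nut about 3.6 mm further out in x than the wrist camera did. That camera's x readings also differed from the side camera's by about 5 mm on fixed things, and 3.6 mm is still inside the tolerance.
- **Left alone:** the small nut and oil bottle measured within about 1 mm of where they started.
- **Wrench:** its last numerical reading disagreed with the first by about 28 mm. I think the red look-alike key was caught in the measuring window. In the picture the wrench's ring end is within about a pixel of where it was at the start.

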